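Slide the brass spacer along the rail into the corner pocket of the checking plate

ROBOT

A 7-joint arm with a two-finger parallel gripper is mounted at the origin on the work surface. World frame = base frame: x ahead of the robot, y to its left, z up, the work surface at z = 0. Lengths are in m, angles in rad, forces in N, time in s.
With the tool pointing down it reaches from about 0.4 to 0.85 m from the base axis. Payload 10.4 kg.
Tool frame: the origin (TCP) lies midway between the tips of the shut fingers; the grasp point (between the pads) lies 19 mm behind it; z points along the fingers, y is the line along which they close (so a half turn about z gives the same grasp; the last joint's range is limited). The gripper opens to 87 mm and grips with 3 to 60 N. Pads are 19 mm wide; open, the fingers measure 117 mm over their backs; the gripper's body (75 mm by 190 mm) begins 51 mm behind the grasp point.
Start: joints at [1.225, 0.332, -0.065, 1.46, 0.022, 1.35, -0.088], TCP at [0.198, -0.593, 0.223] pointing down, gripper open.
Joint ranges: [-2.6, 2.6], [-0.5, 2.12], [-1.47, 1.34], [0.16, 2.42], [-1.27, 4.41], [0.06, 2.06], [-2.6, 2.6]. Speed limits (rad/s): [2.22, 2.22, 2.79, 2.79, 3.14, 3.14, 3.14].

INTERFACE

Orientations are given as a unit quaternion [x, y, z, w].
In Python, from bench import r gives the robot as it stands.
- The arm moves only by the tool arm_command, never from a script. Its argument "moves" is one flat list of numbers, 4 for each row, row after row: the shift along the tool's x, y, z in cm, then the turn about the tool's z in degrees. A call has 1 to 12 rows; each row shifts and turns the commanded pose from where the row before left it, along the tool's axes as they then stand; what a row does not reach is not made up. A row lasts 1/12 s, in which the tool goes at most 41.7 mm and 7.16 degrees, less where a joint would pass 70% of its speed; a pose out of reach is approached as far as the arm can. A call with a gripper value outside its range is refused whole. "fingers" is the opening in per cent of the stroke, from 0 (shut) to 100 (fully open), set as the call begins (left out, the last holds). The fingers move at their own pace and stop on an object; "squeeze" is the grip in N (left out, the last holds). Time passes only in rows, so rows that do not move let the fingers close. It gives the time, the measured TCP pose, the force, the opening and the grip force at its end, in the units of the state.
- r.read_state(): the state, without advancing time (a new reading comes with each control period).
- r.camera(name): name is "scene" or "top" or "wrist"; returns the picture (480x640x3 uint8, red, green, blue); there is no depth.
- r.camera_info(name): a dict with "fx", "fy", "cx", "cy" (pixels), "origin" and "attitude" of the camera in the world. Camera axes: x right, y up, looking along -z (the intrinsics and any distortion apply to the point x, -y, -z); pixel columns grow to the right and rows downward; lengths in m; the calibration is good to about 2 mm. A picture is of the moment at which its call begins: read the wrist's pose just before it. camera_info takes no time and is no camera call; for the wrist camera it gives the pose at the moment of the call.
- r.close_job(): hands the job in; it is judged then, once.
The state is a dict: "time": time; "joint_positions": joint angles; "joint_vel": joint speeds; "joint_torque": joint torques, N m; "ee_pos": TCP position; "eef_rot": TCP orientation; "ft_force": force on the tool from outside, world axes, zero at the start; "torque": the same for the moment, N m; "width": finger opening in m; "grip_force": force on a finger pad.
Only numpy, scipy, OpenCV 4.12 (cv2) and the standard library are available. Lean on these libraries where they do the work, as an engineer would, in place of code of your own. Each camera call takes 0.05 s, during which the arm holds its last target. There are 200 camera calls.

TASK

Pushing with the fingertips, bring the brass spacer flat up against the long steel rail of the checking plate, and from there slide it along, keeping it against the rail, into the corner pocket until it sits fully home against the end stop. Let it slide on the plate throughout: do not lift or tip it. Leave the steel spacer and everything else where it is.

Things in the scene. Friction and masses are not known exactly. Their poses are not given: they have to be found in the camera images.
- plate: Grey checking plate, fixed, 210 (x) by 350 (y) by 12 mm; place and yaw vary. Origin on the table under it, z up; top face at z = 12 mm, x -110 to +100, y -185 to +165 mm. On top, all 15 mm high: the rail, end stop and yellow keeper below (given in this plate's axes). They form the corner pocket, 45 mm wide, open only towards -y.
- rail_face (a point): Point on the inner face of the straight steel rail, at the plate's x = +75, y = 0, 8 mm over the plate. The rail runs along the plate's y, from -182 to +162 mm, on the side away from the robot.
- stop_face (a point): Point on the face of the steel end stop, at the plate's x = +55, y = +140 mm, 8 mm over the plate. The stop spans x +13 to +75 mm. A spacer fully home has its centre at the plate's x about +55, y = +112 mm.
- keeper_face (a point): Point on the inner face of the yellow keeper strip, parallel to the rail, at the plate's x = +30, y = +117 mm. That face runs y +95 to +140; before it a slanted lead-in begins at y about +75 (x +10 to +20). A spacer fully home stands 11 mm out of the parallel part, so it can be pushed in from behind.
- brass_spacer_center (a point): Centre (8 mm over the plate) of the brass spacer: loose yellow-metal block, 40 (x) by 56 (y) by 16 mm high, 0.2 to 0.42 kg, two dark holes on top, free to slide on the plate. Starts off the rail at the plate's x -45 to -20 mm, y about -125 or about 0 (the steel spacer lies at the other place), long axis y within 0.35 rad of the plate's y.
- steel_spacer_center (a point): Centre of the steel spacer: a loose grey block of the same shape and size as the brass one. It stays where it is.
- bushing: Copper bushing standing on the plate, 28 mm across, 30 mm high; origin under its centre. Leave it.
- bolt_bin: Open yellow bin of bolts on the table, 140 by 100 by 70 mm; origin under its centre. Leave it.
- wrench: Wrench lying on the table, 180 mm long; leave it.
- nut_jar: Jar with a white cap, 60 mm across, 85 mm high; origin under its centre. Leave it.
- mug: Blue mug, 80 mm across, 90 mm high; origin under its centre. Leave it.
- carton: Cardboard box, 90 by 120 by 50 mm; origin under its centre. Leave it.
Things that resemble listed ones, but are neither listed nor needed, are in the scene too. What is meant by the part that bears brass_spacer_center is not green, and is the larger of those in its own colour.

How it is judged:
On the way, in this order (a step that is already met when the one before it is completed fails the run):
1. the brass spacer lies flat against the rail, still short of the pocket (x of brass_spacer_center in the frame of plate above 0.052 m and angle between the y axis of brass_spacer_center and the y axis of plate, either way round below 0.08 rad and y of brass_spacer_center in the frame of plate below 0.05 m), for 0.2 s.
2. the brass spacer is fully home in the corner pocket (y of brass_spacer_center in the frame of plate above 0.109 m and x of brass_spacer_center in the frame of plate above 0.048 m and angle between the y axis of brass_spacer_center and the y axis of plate, either way round below 0.08 rad), for 0.2 s.
At the end, for the whole second after the job is handed in: The brass spacer lies at rest on the plate in the corner pocket, within 3 mm of the end stop, within 7 mm of the rail and square to it within 0.08 rad; the steel spacer is within 10 mm of where it was (all of step 2 and y of brass_spacer_center in the frame of plate below 0.115 m and x of brass_spacer_center in the frame of plate below 0.058 m and z of brass_spacer_center in the frame of plate below 0.023 m and linear speed of brass_spacer below 0.01 m/s and distance of steel_spacer_center from where it was at the start of the episode below 0.01 m); the robot touches nothing.
It fails at once if the brass spacer is lifted more than 6 mm off the plate or tipped (z of brass_spacer_center in the frame of plate above 0.026 m or angle between brass_spacer_center's own z axis and vertical above 0.25 rad).
It fails at once if the brass spacer is more than 8 mm off the rail while it travels along the plate (beyond its starting area) (x of brass_spacer_center in the frame of plate below 0.047 m and (y of brass_spacer_center in the frame of plate above 0.05 m or y of brass_spacer_center in the frame of plate between -0.08 and -0.04 m)).
It fails at once if the steel spacer is moved more than 10 mm (distance of steel_spacer_center from where it was at the start of the episode above 0.01 m).
It fails at once if another object is moved more than 15 mm (distance of any of bushing, bolt_bin, wrench, nut_jar, mug, carton from where it was at the start of the episode above 0.015 m).
It also fails if it takes over 56 s, if anything falls off the work surface, if the arm or the gripper's body presses on something with over 40 N, if the wrist force passes 120 N, or if a joint passes its speed limit or range.

## Working session

There is one attempt and no reset: what is moved stays moved. The work goes in short steps, Python scripts to look and compute and a tool call to move; the robot and the scene stay as the last step left them, time stands still between calls to the robot, and variables do not carry over. Pictures are saved under pics/ and viewed, at most 10 in all, crops included, and the job is handed in when it is done.

Besides the shell and the picture viewer there is one more tool, called after "Call:" as name(argument=value, ...), one argument or row to a line, values as JSON. arm_command: Moves the arm, as the interface text tells. Its arguments: {"type":"object","properties":{"moves":{"type":"array"},"fingers":{"type":"number"},"squeeze":{"type":"number"}},"required":["moves"]}

```bash
mkdir -p pics; cat > h.py <<'E'
import numpy as np, cv2
from scipy.spatial.transform import Rotation as R
from bench import r
def save(n,f):
    im=r.camera(n); cv2.imwrite('pics/'+f,im[:,:,::-1]); return im
def K(i): return np.array([[i['fx'],0,i['cx']],[0,i['fy'],i['cy']],[0,0,1.]])
def rot(i):
    a=np.array(i['attitude'],float)
    return a if a.shape==(3,3) else R.from_quat(a).as_matrix()
def ray(i,px):
    d=np.array([v for k,v in i.items() if 'dist' in k][0],float) if any('dist' in k for k in i) else np.zeros(5)
    p=cv2.undistortPoints(np.array(px,float).reshape(-1,1,2),K(i),d).reshape(-1,2)
    c=np.c_[p[:,0],-p[:,1],-np.ones(len(p))]
    return c@rot(i).T
def atz(i,px,z):
    d=ray(i,px);o=np.array(i['origin']);return o+d*((z-o[2])/d[:,2])[:,None]
E
python3 - <<'E'
from h import *
for n in('scene','top','wrist'): print(n,r.camera_info(n))
s=r.read_state();print(s['time'],s['ee_pos'],s['eef_rot'],s['ft_force'])
save('top','top0.png');save('scene','sc0.png')
E
```

```text
scene {'fx': 544.4228713506606, 'fy': 544.4228713506606, 'cx': 321.5858445865875, 'cy': 238.1330447876252, 'origin': array([ 1.27763234, -0.39033365,  0.97934994]), 'attitude': array([0.31355528, 0.20179428, 0.49340229, 0.78582208])}
top {'fx': 483.88614708928725, 'fy': 483.88614708928725, 'cx': 325.01977076747306, 'cy': 239.2596519262565, 'origin': array([ 0.37535417, -0.00652917,  1.11274035]), 'attitude': array([ 0.03030555, -0.01964479, -0.70429361,  0.70898954])}
wrist {'fx': 378.04583716684743, 'fy': 378.04583716684743, 'cx': 323.37660673647065, 'cy': 241.49558388695323, 'origin': array([ 0.27843004, -0.56534189,  0.38283599]), 'attitude': array([-0.12502996,  0.09049659, -0.57726224,  0.80183925])}
0.0 [ 0.1981264  -0.59237265  0.22177864] [ 9.87006334e-01  1.60679929e-01 -1.37533857e-04 -6.62148757e-04] [ 0.73999467 -0.22656673  0.55401624]
```

View pics/top0.png

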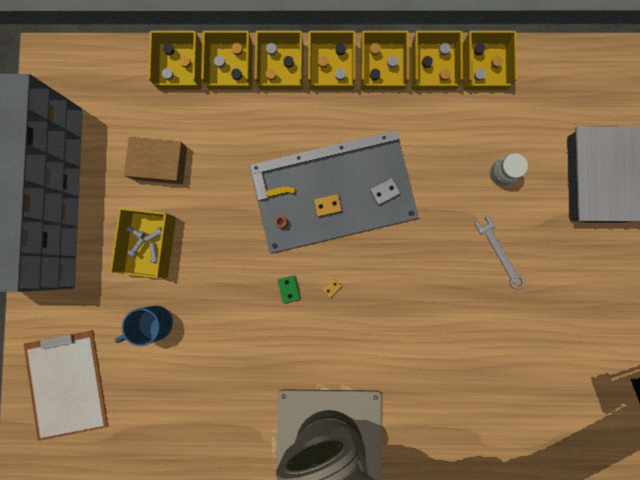

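View pics/sc0.png

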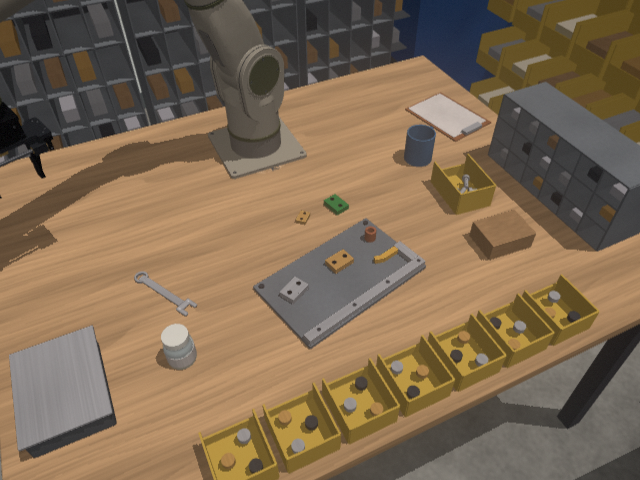

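The top view (up = world +x, left = +y) shows the plate with corners near (250,165), (398,132), (418,214) and (271,252). Brass is at (328,206), steel at (385,191) and the bushing at (281,222). The end stop is at (260,185) and the keeper at (281,191). The green block and the small brass block at (332,289) are decoys. I'll zoom in on the plate.

```bash
python3 - <<'E'
import cv2
a=cv2.imread('pics/top0.png')[125:260,240:425];cv2.imwrite('pics/c1.png',cv2.resize(a,None,fx=4,fy=4,interpolation=cv2.INTER_CUBIC))
E
```

```text
(no output)
```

View pics/c1.png

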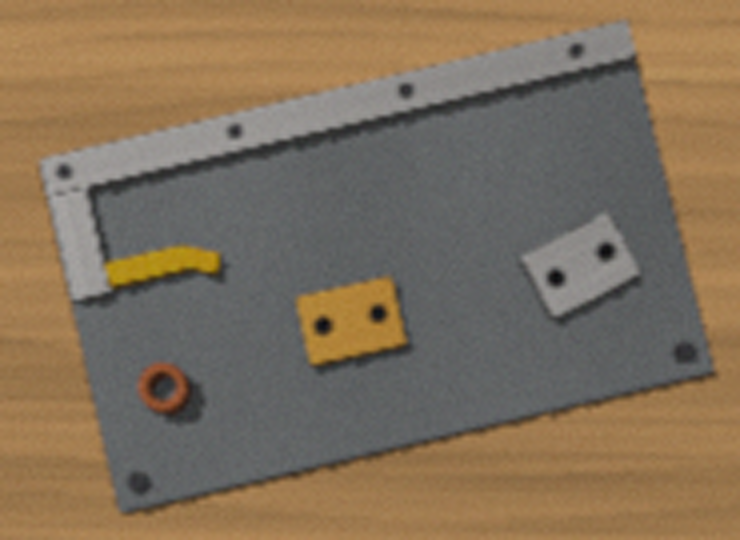

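```bash
cat >> h.py <<'E'
E
python3 - <<'E'
from h import *
i=r.camera_info('top')
f=lambda L:[(240+(u+.5)/4-.5,125+(v+.5)/4-.5) for u,v in L]
rail=atz(i,f([(95,187),(635,62)]),.027); print('rail inner',rail)
d=rail[0]-rail[1]; print('len',np.linalg.norm(d),'yaw of plate y',np.arctan2(-d[0],d[1]))
pc=atz(i,f([(122,513),(713,375)]),.012);d2=pc[0]-pc[1];print('near corners',pc,np.linalg.norm(d2),np.arctan2(-d2[0],d2[1]))
yaw=(np.arctan2(-d[0],d[1])+np.arctan2(-d2[0],d2[1]))/2
X=np.array([np.cos(yaw),np.sin(yaw)]);Y=np.array([-np.sin(yaw),np.cos(yaw)])
# known: near corners (-110,165),(-110,-185); rail pts x=75; first y=140
P=np.r_[pc[:,:2],rail[:1,:2]];L=np.array([[-.110,.165],[-.110,-.185],[.075,.140]])
o=(P-L@np.array([X,Y])); print('origins',o); o=o.mean(0)
M=np.array([X,Y]); tp=lambda w:(w[:,:2]-o)@M.T
print('yaw',yaw,'o',o)
b=atz(i,f([(297,297),(390,278),(408,345),(315,366)]),.028);print('brass',tp(b),tp(b).mean(0))
e=tp(b);e=(e[0]-e[1]+e[3]-e[2]);print('ang',np.arctan2(-e[0],e[1]), b.mean(0))
h=tp(atz(i,f([(323,325),(378,313)]),.028));print(h)
s=atz(i,f([(520,257),(604,213),(640,274),(560,319)]),.028);print('steel',tp(s).mean(0))
print('bush',tp(atz(i,f([(163,386)]),.042)))
print('keeper',tp(atz(i,f([(107,262),(180,247),(220,252),(220,272)]),.027)))
np.savez('pl.npz',o=o,yaw=yaw)
E
```

```text
rail inner [[ 0.60621711  0.15159147  0.027     ]
 [ 0.67951598 -0.15533711  0.027     ]]
len 0.31555962221796247 yaw of plate y 0.2344233536472326
near corners [[ 0.42132122  0.13530844  0.012     ]
 [ 0.50226449 -0.2011413   0.012     ]] 0.3460494790166444 0.23609385008644734
origins [[ 5.66751763e-01  4.93908927e-04]
 [ 5.66111966e-01  4.40309959e-03]
 [ 5.65916282e-01 -2.03418821e-03]]
yaw 0.23525860186683997 o [0.56626    0.00095427]
brass [[-0.01398131  0.03936656]
 [-0.01543742 -0.0142843 ]
 [-0.05488479 -0.01547658]
 [-0.05453869  0.03829026]] [-0.03471055  0.01197399]
ang -0.01677604465446602 [0.52971452 0.00450759 0.028     ]
[[-0.03287531  0.0286453 ]
 [-0.03331204 -0.0031436 ]]
steel [-0.03325535 -0.12088329]
bush [[-0.04787755  0.12324597]]
keeper [[0.03033338 0.13989854]
 [0.02923362 0.09761753]
 [0.02124152 0.07613104]
 [0.01007524 0.07867082]]
```

Call:
arm_command(
  moves=[0, 0, 0, 5, 1.87, -2.29, 0, 0, 1.87, -2.29, 0, 0, 1.87, -2.29, 0, 0, 1.87, -2.29, 0, 0, 1.87, -2.29, 0, 0, 1.87, -2.29, 0, 0, 1.87, -2.29, 0, 0, 1.87, -2.29, 0, 0, 1.87, -2.29, 0, 0, 1.87, -2.29, 0, 0, 1.87, -2.29, 0, 0],
  fingers=23,
)

```text
time: 1.1
ee_pos: [0.3397, -0.2983, 0.2223]
eef_rot: [0.993, 0.117, -0.0, -0.0]
ft_force: [0.7, 0.5, 0.0]
width: 0.0216
grip_force: 0.0
```

Call:
arm_command(
  moves=[1.87, -2.29, 0, 0, 1.87, -2.29, 0, 0, 1.87, -2.29, 0, 0, 1.87, -2.29, 0, 0, 1.87, -2.29, 0, 0, 1.87, -2.29, 0, 0, 1.87, -2.29, 0, 0, 1.87, -2.29, 0, 0, 1.87, -2.29, 0, 0, 1.87, -2.29, 0, 0, 1.87, -2.29, 0, 0, 0, 0, 0, 0],
)

```text
time: 2.1
ee_pos: [0.482, -0.001, 0.2226]
eef_rot: [0.993, 0.121, 0.001, -0.001]
ft_force: [-0.5, 0.4, -0.6]
width: 0.0198
grip_force: 0.0
```

```bash
cat >> h.py <<'E'
import os
def st():
    p=np.load('pl.npz');o,y=p['o'],float(p['yaw']);M=np.array([[np.cos(y),np.sin(y)],[-np.sin(y),np.cos(y)]])
    s=r.read_state();e=np.array(s['ee_pos']);x=R.from_quat(s['eef_rot']).as_matrix()
    print('t',round(s['time'],2),'tcp plate mm',np.round(M@(e[:2]-o)*1e3,1),'z',round(e[2]*1e3,1),'yaw err deg',np.degrees(np.arctan2(x[1,0],x[0,0])-y).round(2),'j7',round(s['joint_positions'][6],2),'F',np.round(s['ft_force'],1),'w',s['width'],'tilt',x[:,2].round(3))
def tp(w):
    p=np.load('pl.npz');o,y=p['o'],float(p['yaw']);M=np.array([[np.cos(y),np.sin(y)],[-np.sin(y),np.cos(y)]]);return (w[:,:2]-o)@M.T
E
python3 - <<'E'
from h import *
st(); i=r.camera_info('wrist'); save('wrist','w1.png'); import json
json.dump({k:np.array(v).tolist() for k,v in i.items()},open('w1.json','w'))
E
```

```text
t 2.1 tcp plate mm [-82.4  17.7] z 222.6 yaw err deg 0.4 j7 -1.44 F [-0.5  0.4 -0.6] w 0.019781072370717155 tilt [ 0.001  0.002 -1.   ]
```

View pics/w1.png

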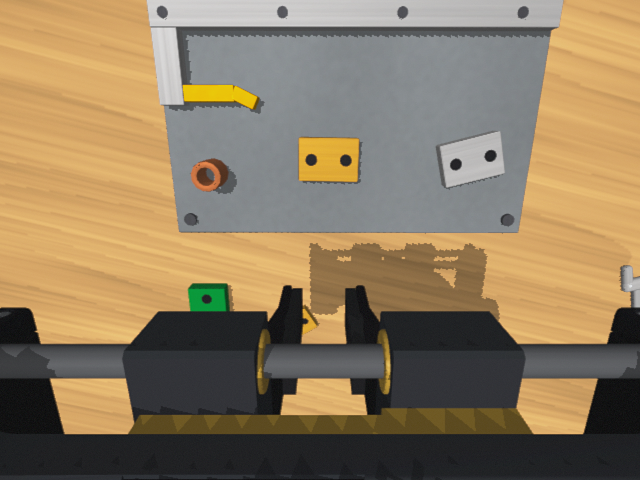

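The wrist view shows the brass block with corners at (299,138) to (359,182) and holes at (312,160) and (346,160). Rail, stop, keeper and bushing all match the plate layout. I'll triangulate these points against the top view.

```bash
python3 - <<'E'
from h import *; import json
w=json.load(open('w1.json'));t=r.camera_info('top')
f=lambda L:[(240+(u+.5)/4-.5,125+(v+.5)/4-.5) for u,v in L]
A=f([(323,325),(378,313),(95,187),(122,513),(713,375),(64,171),(575,50)]);B=[(311.5,160),(345.5,160.5),(183,27),(180,232),(520,232),(162,12),(523,12)]
da,db=ray(t,A),ray(w,B);oa,ob=np.array(t['origin']),np.array(w['origin'])
for a,b in zip(da,db):
    k=np.linalg.lstsq(np.c_[a,-b],ob-oa,rcond=None)[0];p=oa+a*k[0];q=ob+b*k[1];m=(p+q)/2
    print(np.round(tp(m[None])[0]*1e3,1),'z',round(m[2]*1e3,1),'gap',round(np.linalg.norm(p-q)*1e3,1))
print('wrist only brass',tp(atz(w,[(299,138),(359,138),(359,182),(299,182)],.028))*1e3)
print('rail',tp(atz(w,[(190,27),(550,27)],.027))*1e3,'corners',tp(atz(w,[(180,232),(520,232)],.012))*1e3,'stop',tp(atz(w,[(180,60)],.027))*1e3)
E
```

```text
[-32.6  29.2] z 26.6 gap 1.1
[-32.9  -2.6] z 24.6 gap 1.3
[ 75.5 137.5] z 25.5 gap 2.3
[-108.8  165.6] z 8.7 gap 1.9
[-107.6 -184.2] z 6.7 gap 4.1
[ 86.2 152. ] z 30.9 gap 0.4
[  89.6 -147.4] z 24.0 gap 0.9
wrist only brass [[-12.82410417  40.94961927]
 [-12.44566328 -13.55327544]
 [-52.3797967  -14.97088804]
 [-52.78055923  41.45676651]]
rail [[  76.42869084  131.34808555]
 [  78.41722561 -170.52299444]] corners [[-107.31202528  165.06559147]
 [-104.77237365 -182.98462115]] stop [[ 51.14528409 142.47435407]]
```

Call:
arm_command(
  moves=[0, 0.42, 2.5, 0, 0, 0, 2.5, 0, 0, 0, 2.5, 0, 0, 0, 2.5, 0, 0, 0, 2.5, 0, 0, 0, 2.5, 0, 0, 0, 2.2, 0, 0, 0, 1.8, 0, 0, 0, 1.0, 0, 0, 0, 0.5, 0, 0, 0, 0, 0, 0, 0, 0, 0],
)

```text
time: 3.15
ee_pos: [0.4822, -0.0112, 0.0182]
eef_rot: [0.993, 0.117, 0.0, 0.0]
ft_force: [-0.1, 0.7, 0.6]
width: 0.0198
grip_force: 0.0
```

```bash
python3 -c "
from h import *
st()"
```

```text
t 3.15 tcp plate mm [-84.6   7.8] z 18.2 yaw err deg -0.0 j7 -1.6 F [-0.1  0.7  0.6] w 0.019824065780270357 tilt [ 0.001 -0.    -1.   ]
```

Call:
arm_command(
  moves=[0.5, -0.5, 0, 0, 0.7, 0, 0, 0, 0.7, 0, 0, 0, 0.7, 0, 0, 0, 0.7, 0, 0, 0, 0.7, 0, 0, 0, 0.7, 0, 0, 0, 0.7, 0, 0, 0, 0.7, 0, 0, 0, 0.7, 0, 0, 0, 0.7, 0, 0, 0, 0, 0, 0, 0],
)

```text
time: 4.15
ee_pos: [0.5553, 0.0121, 0.0177]
eef_rot: [0.993, 0.118, 0.001, -0.0]
ft_force: [-0.3, -0.4, 0.3]
width: 0.0199
grip_force: 0.0
```

```bash
python3 - <<'E'
from h import *
st(); save('top','t2.png')
a=cv2.imread('pics/t2.png')[125:260,240:425];cv2.imwrite('pics/c2.png',cv2.resize(a,None,fx=4,fy=4,interpolation=cv2.INTER_CUBIC))
i=r.camera_info('wrist'); save('wrist','w2.png'); import json
json.dump({k:np.array(v).tolist() for k,v in i.items()},open('w2.json','w'))
E
```

```text
t 4.15 tcp plate mm [-8.1 13.4] z 17.7 yaw err deg 0.03 j7 -1.68 F [-0.3 -0.4  0.3] w 0.019924785815748202 tilt [ 0.002  0.001 -1.   ]
```

View pics/w2.png

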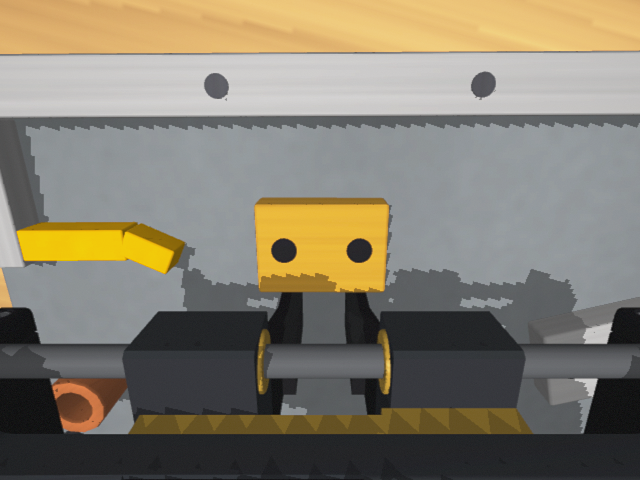

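The wrist view shows the brass block square on both fingertips, corners (255,200) to (388,290), with the rail edge parallel at row ~117. I'll push on gently to the rail.

Call:
arm_command(
  moves=[0.5, 0, 0, 0, 0.5, 0, 0, 0, 0.5, 0, 0, 0, 0.5, 0, 0, 0, 0.5, 0, 0, 0, 0.4, 0, 0, 0, 0.3, 0, 0, 0, 0.2, 0, 0, 0, 0.1, 0, 0, 0, 0, 0, 0, 0, 0, 0, 0, 0],
)

```text
time: 5.17
ee_pos: [0.5878, 0.0197, 0.0177]
eef_rot: [0.993, 0.118, 0.0, -0.0]
ft_force: [-0.6, -0.0, -0.8]
width: 0.0199
grip_force: 0.1
```

```bash
python3 - <<'E'
from h import *
st(); i=r.camera_info('wrist'); save('wrist','w3.png')
E
```

```text
t 5.17 tcp plate mm [25.4 13.2] z 17.7 yaw err deg 0.02 j7 -1.69 F [-0.6 -0.  -0.8] w 0.019921655515233373 tilt [ 0.001  0.    -1.   ]
```

View pics/w3.png

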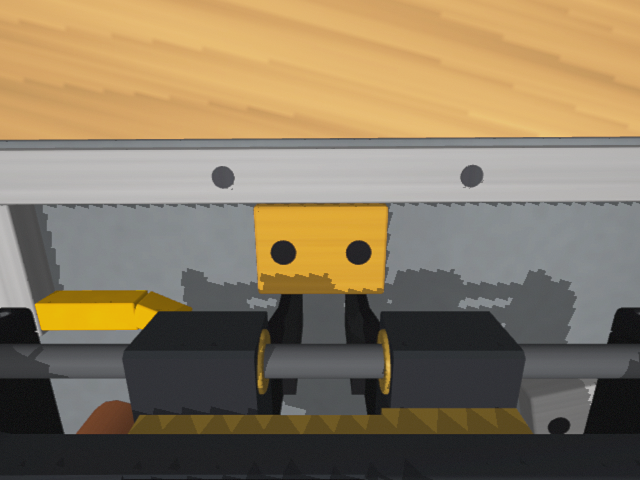

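The block's front edge (row 206) now meets the rail edge (row 204). I'll push a little more until I feel contact.

Call:
arm_command(
  moves=[0.1, 0, 0, 0, 0.1, 0, 0, 0, 0, 0, 0, 0, 0, 0, 0, 0],
)

```text
time: 5.55
ee_pos: [0.5888, 0.0198, 0.0176]
eef_rot: [0.993, 0.117, -0.001, 0.0]
ft_force: [-5.9, -1.4, 4.2]
width: 0.0197
grip_force: 2.9
```

Light contact with the rail, about 6 N. Next I'll back off, lift clear, go behind the block (its -y side) and turn the tool 90°.

Call:
arm_command(
  moves=[-1.5, 0, 0, 0, -1.5, 0, -1, 0, 0, 0, -2.5, 0, 0, 1.5, -2.5, 0, 1.5, 1.5, -1, 0, 1.5, 1.5, 0, 0, 1.5, 1.5, 0, 0, 1.3, 0.3, 0, 0, 0, 0, 0, -7, 0, 0, 0, -7, 0, 0, 0, -7, 0, 0, 0, -7],
  fingers=7,
)

```text
time: 6.55
ee_pos: [0.6319, -0.0346, 0.0877]
eef_rot: [0.934, 0.357, 0.001, 0.0]
ft_force: [1.2, 0.5, -0.5]
width: 0.0059
grip_force: 0.0
```

```bash
python3 -c "
from h import *
st()"
```

```text
t 6.55 tcp plate mm [ 55.6 -49.9] z 87.7 yaw err deg 28.36 j7 -1.1 F [ 1.2  0.5 -0.5] w 0.00591780811728778 tilt [ 0.001  0.    -1.   ]
```

Call:
arm_command(
  moves=[0, 0, 0, -7, 0, 0, 0, -7, 0, 0, 0, -7, 0, 0, 0, -7, 0, 0, 0, -7, 0, 0, 0, -7, 0, 0, 0, -7, 0, 0, 0, -7, 0, 0, 0, -5.8, 0, 0, 0, 0],
)

```text
time: 7.38
ee_pos: [0.6317, -0.0349, 0.0875]
eef_rot: [0.619, 0.786, 0.0, 0.0]
ft_force: [-0.6, 0.2, -0.4]
width: 0.0063
grip_force: 0.0
```

```bash
python3 - <<'E'
from h import *
st(); save('wrist','w4.png')
E
```

```text
t 7.38 tcp plate mm [ 55.3 -50.1] z 87.5 yaw err deg 90.06 j7 -0.11 F [-0.6  0.2 -0.4] w 0.006313717923607924 tilt [ 0.001  0.    -1.   ]
```

View pics/w4.png

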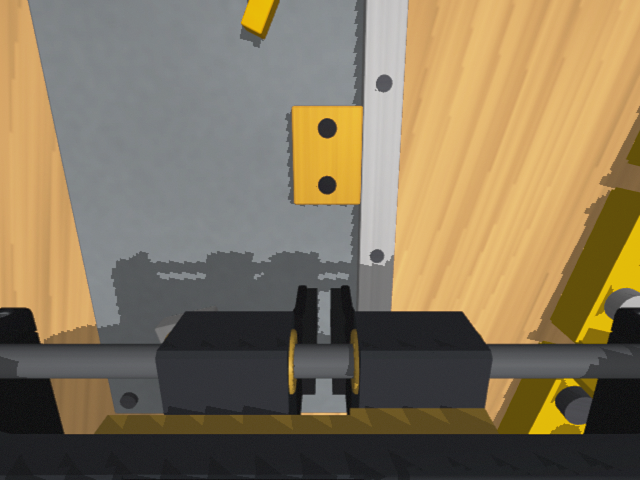

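The block is flush with the rail, both at column ~362, and the fingers line up behind it. I'll descend and start the slide.

Call:
arm_command(
  moves=[0, 0, 1.5, 0, 0, 0, 1.5, 0, 0, 0, 1.5, 0, 0, 0, 1.5, 0, 0, 0, 0.7, 0, 0, 0, 0.3, 0, 0, 0, 0, 0, 1.0, 0, 0, 0, 0.6, 0, 0, 0, 0.6, 0, 0, 0, 0.6, 0.02, 0, 0, 0.6, 0.02, 0, 0],
)

```text
time: 8.43
ee_pos: [0.6244, -0.002, 0.0183]
eef_rot: [0.621, 0.784, -0.0, 0.001]
ft_force: [0.0, -5.8, 4.6]
width: 0.006
grip_force: 2.8
```

Call:
arm_command(
  moves=[0.6, 0.02, 0, 0, 0.6, 0.02, 0, 0, 0.6, 0.02, 0, 0, 0.6, 0.02, 0, 0, 0.6, 0.02, 0, 0, 0, 0, 0, 0],
)

```text
time: 8.93
ee_pos: [0.6176, 0.0282, 0.0178]
eef_rot: [0.62, 0.784, -0.001, 0.0]
ft_force: [-1.1, -3.2, 0.9]
width: 0.0061
grip_force: 1.6
```

```bash
python3 - <<'E'
from h import *
st(); save('wrist','w5.png')
E
```

```text
t 8.93 tcp plate mm [56.3 14.5] z 17.8 yaw err deg 89.84 j7 -0.26 F [-1.1 -3.2  0.9] w 0.006096597601279496 tilt [-0.    -0.001 -1.   ]
```

View pics/w5.png

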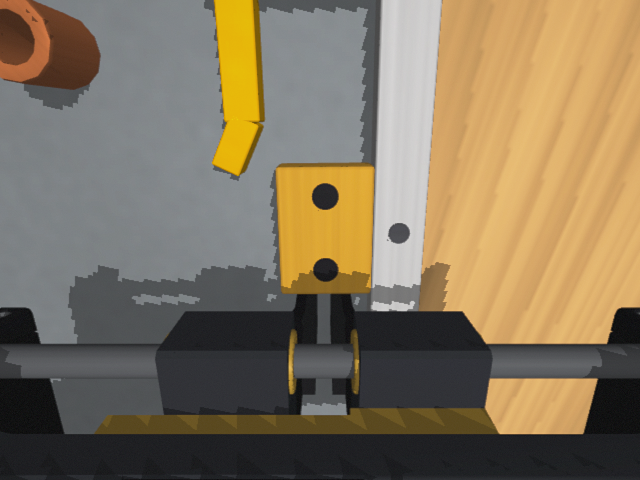

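The block is still flush along the rail (column ~374), with the keeper lead-in clear to its left. I'll continue into the pocket.

Call:
arm_command(
  moves=[0.6, 0.01, 0, -0.3, 0.6, 0.01, 0, 0, 0.6, 0.01, 0, 0, 0.6, 0.01, 0, 0, 0.6, 0.01, 0, 0, 0.6, 0.01, 0, 0, 0.6, 0.01, 0, 0, 0.6, 0, 0, 0, 0.4, 0, 0, 0, 0.3, 0, 0, 0, 0, 0, 0, 0],
)

```text
time: 9.9
ee_pos: [0.6054, 0.0812, 0.0175]
eef_rot: [0.618, 0.786, -0.001, 0.0]
ft_force: [-1.0, -3.2, 1.5]
width: 0.0062
grip_force: 1.5
```

Call:
arm_command(
  moves=[0.2, 0, 0, 0, 0.15, 0, 0, 0, 0.1, 0, 0, 0, 0, 0, 0, 0],
)

```text
time: 10.23
ee_pos: [0.6045, 0.0849, 0.0174]
eef_rot: [0.619, 0.786, -0.001, 0.0]
ft_force: [-2.4, -5.6, 2.3]
width: 0.0062
grip_force: 2.3
```

```bash
python3 - <<'E'
from h import *
st(); save('wrist','w6.png')
E
```

```text
t 10.23 tcp plate mm [56.8 72.7] z 17.4 yaw err deg 90.07 j7 -0.36 F [-2.4 -5.6  2.3] w 0.006242607864796979 tilt [-0.001 -0.002 -1.   ]
```

View pics/w6.png

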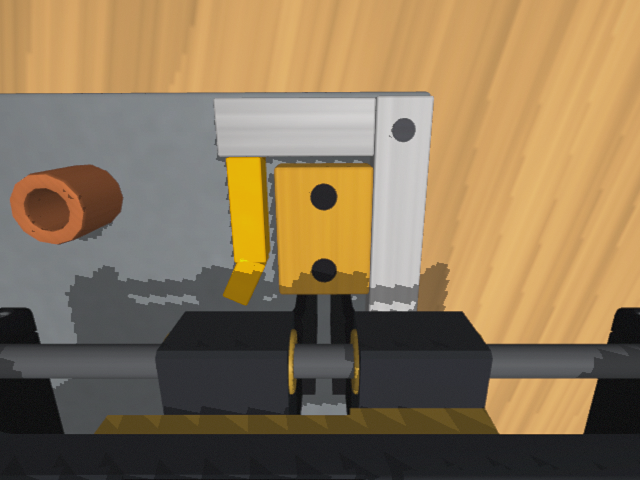

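About a 4 mm gap is left, between the block's front edge at row 166 and the stop at row 157. I'll close it gently and watch the force.

Call:
arm_command(
  moves=[0.15, 0, 0, 0, 0.15, 0, 0, 0, 0.05, 0, 0, 0, 0, 0, 0, 0],
)

```text
time: 10.62
ee_pos: [0.6037, 0.0884, 0.0174]
eef_rot: [0.619, 0.786, -0.001, 0.0]
ft_force: [-1.4, -5.9, 2.7]
width: 0.0065
grip_force: 2.3
```

Call:
arm_command(
  moves=[0.1, 0, 0, 0, 0, 0, 0, 0],
)

```text
time: 10.78
ee_pos: [0.6036, 0.0887, 0.0174]
eef_rot: [0.619, 0.785, -0.001, 0.001]
ft_force: [-0.6, -6.9, 1.9]
width: 0.0056
grip_force: 3.2
```

Call:
arm_command(
  moves=[0.1, 0, 0, 0, 0.1, 0, 0, 0, 0, 0, 0, 0, 0, 0, 0, 0],
)

```text
time: 11.12
ee_pos: [0.6036, 0.0887, 0.0174]
eef_rot: [0.619, 0.785, -0.002, 0.001]
ft_force: [-1.5, -11.5, 4.8]
width: 0.0059
grip_force: 5.6
```

```bash
python3 - <<'E'
from h import *
st(); save('wrist','w7.png')
E
```

```text
t 11.12 tcp plate mm [56.8 76.6] z 17.4 yaw err deg 89.96 j7 -0.37 F [ -1.5 -11.5   4.8] w 0.005894052875499869 tilt [-0.    -0.005 -1.   ]
```

View pics/w7.png

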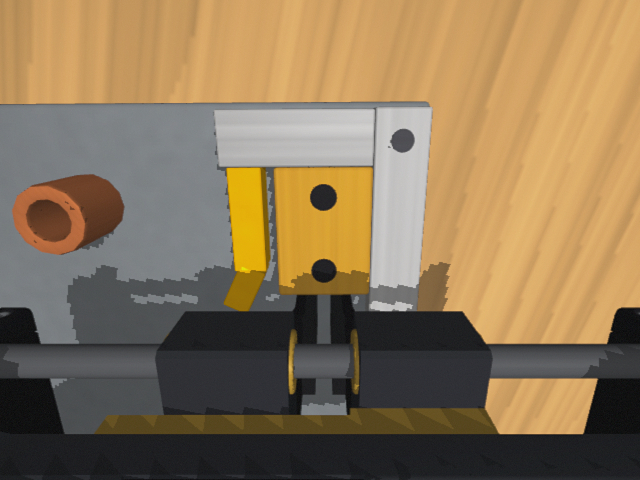

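The block is fully home: its front edge is flush with the stop (row 166), its right side is on the rail (column 372), and the push force rose to 11 N with no further motion. Now I'll back straight off and lift.

Call:
arm_command(
  moves=[-0.5, 0, 0, 0, -1, 0, 0, 0, -1.5, 0, 0, 0, -1, 0, -1, 0, 0, 0, -3, 0, 0, 0, -3, 0, 0, 0, -3, 0, 0, 0, 0, 0, 0, 0, 0, 0],
)

```text
time: 11.92
ee_pos: [0.6139, 0.0536, 0.12]
eef_rot: [0.619, 0.786, 0.001, 0.001]
ft_force: [-0.2, -0.6, -0.7]
width: 0.0061
grip_force: 0.0
```

```bash
python3 - <<'E'
from h import *
st(); i=r.camera_info('wrist'); im=save('wrist','w8.png')
h=cv2.cvtColor(im,cv2.COLOR_RGB2HSV); m=cv2.inRange(h,(12,130,110),(24,255,255))
# keep non-keeper, non-wood blobs near home
from_px=lambda px,z:tp(atz(i,px,z))*1e3
n,l,s,c=cv2.connectedComponentsWithStats(m)
for k in range(1,n):
    if s[k,4]>800:
        q=cv2.minAreaRect(np.argwhere(l==k)[:,::-1].astype(np.float32)); print(s[k],from_px([q[0]],.028).round(1),from_px(cv2.boxPoints(q),.028).round(1).tolist())
E
```

```text
t 11.92 tcp plate mm [58.7 40.1] z 120.0 yaw err deg 90.1 j7 -0.24 F [-0.2 -0.6 -0.7] w 0.00614815853783386 tilt [ 0.004  0.001 -1.   ]
[    0     0   502   343 54949] [[10.9 92.7]] [[-188.1, -37.3], [-129.0, 191.1], [162.9, 191.9], [196.4, -37.7]]
[  383     0   257   344 34428] [[184.   92.6]] [[93.9, 191.7], [243.8, 192.2], [303.4, -38.7], [105.4, -38.5]]
[ 254   89   31  103 2208] [[ 24.9 112.7]] [[12.4, 79.7], [18.6, 143.8], [36.5, 143.1], [31.7, 78.9]]
[ 289   89   63   89 4997] [[ 57. 117.]] [[37.8, 143.3], [76.4, 143.4], [77.7, 88.8], [36.3, 88.8]]
[ 484  378  114   56 3131] [[237.6 -97.5]] [[194.9, -125.7], [187.6, -70.6], [278.0, -70.8], [290.4, -125.9]]
```

```bash
python3 -c "
from h import *
print(r.close_job())"
```

```text
the job is handed in; nothing more can be done
None
```

The brass spacer was pushed flat against the rail, slid along it and seated against the end stop in the corner pocket. The last camera check showed it square and flush. The arm is clear, and the job was handed in at about 12 s; no verdict came back.

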